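Unload the steriliser: each thing to its own cooling tray

ROBOT

A 7-joint arm with a two-finger parallel gripper is mounted at the origin on the work surface. World frame = base frame: x ahead of the robot, y to its left, z up, the work surface at z = 0. Lengths are in mm, angles in rad, forces in N, time in s.
With the tool pointing down it reaches from about 425 to 875 mm from the base axis. Payload 8.4 kg.
Tool frame: the origin (TCP) lies at the very end of the fingers, on their centre line; the grasp point (between the pads) lies 19 mm behind it (env.tcp_to_grasp is the distance from the TCP to the grasp point, in mm); z points along the fingers, y is the line along which they close (so a half turn about z gives the same grasp; the last joint's range is limited). The gripper opens to 85 mm and grips with 20 to 120 N. Pads are 22 mm wide; open, the fingers measure 114 mm over their backs; the gripper's body (76 mm by 85 mm) begins 54 mm behind the grasp point. The pads swing forward as they close: fully open they stand 13 mm farther back than shut.
Start: joints at [-1.286, 0.333, 0.04, 1.465, -0.013, 1.343, -0.059], TCP at [243.389, 602.682, 231.308] pointing down, gripper open.
Joint ranges: [-2.58, 2.58], [-0.38, 2.09], [-1.3, 1.39], [0.25, 2.4], [-1.5, 4.64], [0.08, 2.09], [-2.65, 2.65]. Speed limits (rad/s): [2.22, 2.22, 2.79, 2.79, 3.14, 3.14, 3.14].

INTERFACE

Orientations are given as a 3x3 rotation matrix whose columns are the frame's x, y, z axes.
In Python, from rig import env, read_camera gives the robot as it stands.
- The arm moves only by the tool drive_tool, never from a script. Its argument "plan" is a list of rows, each a list of 7 numbers: the shift along the tool's x, y, z in mm, then the turn, a rotation vector about the tool's x, y, z in rad, then the finger opening in mm, from 0 to 85.4. A call has 1 to 20 rows; each row shifts and turns the commanded pose from where the row before left it, along the tool's axes as they then stand; what a row does not reach is not made up. A row lasts 1/12 s, in which the tool goes at most 41.7 mm and 7.16 degrees, less where a joint would pass 70% of its speed; a pose out of reach is approached as far as the arm can. A call with a gripper value outside its range is refused whole. The fingers move at their own pace and stop on an object; the grip force is fixed at half the most. Time passes only in rows, so rows that do not move let the fingers close. It gives the time, the measured TCP pose, the force, the opening and the grip force at its end, in the units of the state.
- env.state(): the state, without advancing time (a new reading comes with each control period).
- read_camera(name): name is "scene" or "side" or "wrist"; returns a dict with "image" (384x512x3 uint8, red, green, blue), "fovy" (degrees; the focal length in pixels is half the picture's height over the tangent of half this angle, whatever the lens; pixels are square), "cx", "cy" (the principal point, pixels), "dist_coeffs" ([k1, k2, p1, p2, k3] as OpenCV has them; the pictures are not rectified), "pose" (4x4, takes a point from camera to world coordinates). Camera axes: x right, y up, looking along -z (the intrinsics and any distortion apply to the point x, -y, -z); pixel columns grow to the right and rows downward; lengths in mm; the calibration is good to about 2 mm. A picture is of the moment at which its call begins. There is no depth.
- env.job_done(): hands the job in; it is judged then, once.
The state is a dict: "time": time; "joint_pos": joint angles; "qd": joint speeds; "joint_torque": joint torques, N m; "tcp_pos": TCP position; "tool_rot": TCP orientation; "force": force on the tool from outside, world axes, zero at the start; "moment": the same for the moment, N m; "width": finger opening in mm; "grasp_force": force on a finger pad.
Only numpy, scipy, OpenCV 4.12 (cv2) and the standard library are available. Lean on these libraries where they do the work, as an engineer would, in place of code of your own. Each camera call takes 0.05 s, during which the arm holds its last target. There are 200 camera calls.

TASK

The autoclave has been unloaded: put the bottle with the blue cap, the steel drum with the red knob, the green-lidded tip box and the yellow-lidded instrument case each into the cooling tray of its own shape and colour, upright and flat on the tray's floor inside the rim. Set them down rather than dropping them, and leave the glass beaker and the timer where they are.

Things in the scene. Friction and masses are not known exactly. Their poses are not given: they have to be found in the camera images.
- bottle: Amber glass media bottle with a white label and a blue screw cap, about 0.3 kg. Body 60 mm in diameter and 80 mm high, shoulder narrowing up to 100 mm, cap 40 mm in diameter from 100 to 140 mm height (top). Loose, stands upright on the table. Origin: centre of its underside; z up (round: yaw does not matter).
- drum: Round steel sterilising drum with a red stripe and a red knob on its lid, about 0.35 kg, lid does not come off. Body 84 mm in diameter, lid rim 87 mm in diameter with its top at 65 mm, knob 24 mm in diameter from 65 to 95 mm height; too wide to grip except by the knob. Loose, stands upright on the table. Origin: centre of its underside; z up (round: yaw does not matter).
- tipbox: Rectangular pipette-tip box, white with a green lid that does not come off, about 0.16 kg: 62 mm (its x) by 100 mm (its y) by 55 mm high. Loose, stands upright on the table. Origin: centre of its underside; z up, y along the long side.
- case: Slim aluminium instrument case with a yellow lid that does not come off, about 0.18 kg: 34 mm (its x) by 130 mm (its y) by 36 mm high. Loose, stands upright on the table. Origin: centre of its underside; z up, y along the long side.
- bottle_tray: Blue-rimmed round cooling tray, the smaller of the two round ones: inside 80 mm in diameter, outside 90 mm, floor 3 mm thick, rim 9 mm high above the table. Fixed to the table, lies flat, stands empty at the start; its inner floor is light grey, its rim coloured. Origin: centre of its underside on the table, z up.
- drum_tray: Red-rimmed round cooling tray, the larger of the two round ones: inside 107 mm in diameter, outside 117 mm, floor 3 mm thick, rim 9 mm high above the table. Fixed to the table, lies flat, stands empty at the start; its inner floor is light grey, its rim coloured. Origin: centre of its underside on the table, z up.
- tipbox_tray: Green-rimmed rectangular cooling tray, the broad one: inside 82 mm (its x) by 120 mm (its y), walls 5 mm, floor 3 mm thick, rim 9 mm high above the table. Fixed to the table, lies flat, stands empty at the start; its inner floor is light grey, its rim coloured. Origin: centre of its underside on the table, z up. Its y runs along its long side.
- case_tray: Yellow-rimmed rectangular cooling tray, the long narrow one: inside 54 mm (its x) by 150 mm (its y), walls 5 mm, floor 3 mm thick, rim 9 mm high above the table. Fixed to the table, lies flat, stands empty at the start; its inner floor is light grey, its rim coloured. Origin: centre of its underside on the table, z up. Its y runs along its long side.
- beaker: Empty clear glass beaker, about 68 mm in diameter and 85 mm high, loose among the task's things; to be left alone. Origin: centre of its underside.
- timer: Small white lab timer with a dark display, 50 by 50 by 20 mm, lying loose on the table among the task's things; to be left alone. Origin: centre of its underside.

How it is judged (in metres and radians):
At the end, for the whole second after the job is handed in: Each of the four things is in its own tray: centre within 15 mm of the tray's centre horizontally, underside on the tray's floor (0 to 6 mm above the tray's origin; floor at 3 mm), upright within 0.06 rad, at rest (under 0.02 m/s) (horizontal distance between bottle and bottle_tray below 0.015 m and z of bottle in the frame of bottle_tray between 0 and 0.006 m and angle between each of bottle, drum, tipbox, case's own z axis and vertical below 0.06 rad and linear speed of each of bottle, drum, tipbox, case below 0.02 m/s and horizontal distance between drum and drum_tray below 0.015 m and z of drum in the frame of drum_tray between 0 and 0.006 m and horizontal distance between tipbox and tipbox_tray below 0.015 m and z of tipbox in the frame of tipbox_tray between 0 and 0.006 m and horizontal distance between case and case_tray below 0.015 m and z of case in the frame of case_tray between 0 and 0.006 m); the robot touches nothing.
It fails at once if one of the four things is dropped or flung (faster than 0.8 m/s while the fingers do not hold it) ((linear speed of bottle above 0.8 m/s and contact force between the fingers and bottle below 0.05 N) or (linear speed of drum above 0.8 m/s and contact force between the fingers and drum below 0.05 N) or (linear speed of tipbox above 0.8 m/s and contact force between the fingers and tipbox below 0.05 N) or (linear speed of case above 0.8 m/s and contact force between the fingers and case below 0.05 N)).
It fails at once if the beaker is moved more than 30 mm or tipped over (distance of beaker from where it was at the start of the episode above 0.03 m or angle between beaker's own z axis and vertical above 0.5 rad).
It fails at once if the timer is moved more than 30 mm or tipped over (distance of timer from where it was at the start of the episode above 0.03 m or angle between timer's own z axis and vertical above 0.5 rad).
It also fails if it takes over 112 s, if anything falls off the work surface, if the arm or the gripper's body presses on something with over 40 N, if the wrist force passes 120 N, or if a joint passes its speed limit or range.

## Working session

There is one attempt and no reset: what is moved stays moved. The work goes in short steps, Python scripts to look and compute and a tool call to move; the robot and the scene stay as the last step left them, time stands still between calls to the robot, and variables do not carry over. Pictures are saved under pics/ and viewed, at most 17 in all, crops included, and the job is handed in when it is done.

Besides the shell and the picture viewer there is one more tool, called in YAML: its name, and indented under it one key for each argument. drive_tool: Moves the arm, as the interface text tells. Its arguments: {"type":"object","properties":{"plan":{"type":"array"}},"required":["plan"]}

```bash
ls; mkdir -p pics; python3 - <<'E'
from rig import env, read_camera
import cv2,numpy as np
s=env.state();print(s['time'],s['tcp_pos'],np.round(s['tool_rot'],3),s['width'],env.tcp_to_grasp)
for n in("scene","side"):
    c=read_camera(n);cv2.imwrite(f"pics/{n}0.png",c["image"][:,:,::-1]);print(n,c["fovy"],c["cx"],c["cy"],c["dist_coeffs"],np.round(c["pose"],3).tolist())
E
```

```text
pics
0.0 [243.20583744 602.28399045 230.40396006] [[-0.927  0.374 -0.001]
 [ 0.374  0.927 -0.002]
 [-0.    -0.002 -1.   ]] 85.17859624189933 18.700000000000003
scene 50.190873321984036 254.47712562747384 185.37874568595882 [0.04166808 0.         0.         0.         0.        ] [[-0.857, -0.367, 0.361, 970.665], [0.515, -0.596, 0.617, 804.155], [-0.011, 0.715, 0.699, 934.915], [0.0, 0.0, 0.0, 1.0]]
side 42.03327756978343 254.78681271584819 191.96303759625334 [-0.155266  0.        0.        0.        0.      ] [[0.74, 0.369, -0.562, -413.475], [-0.672, 0.378, -0.637, -1006.357], [-0.023, 0.849, 0.528, 869.378], [0.0, 0.0, 0.0, 1.0]]
```

View pics/scene0.png

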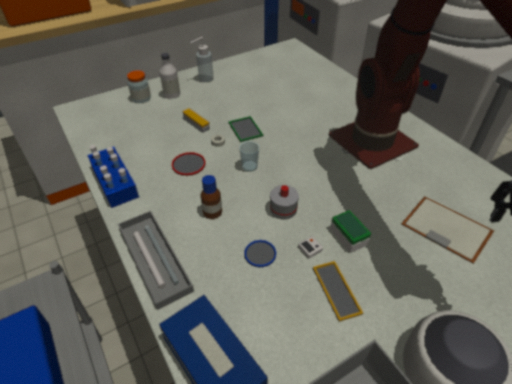

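View pics/side0.png

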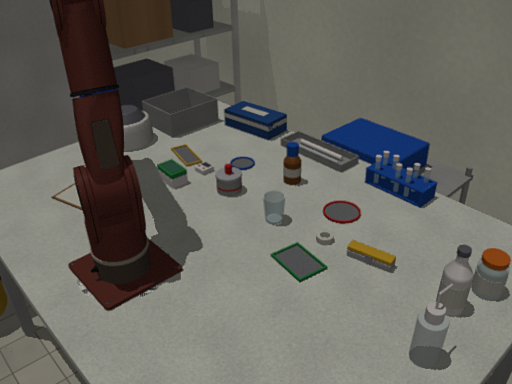

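The scene view shows, as (column, row): yellow case (196,119), green tray (246,128), red tray (188,163), beaker (249,155), bottle (210,197) and drum (284,200). Also tip box (351,230), blue tray (260,253), timer (310,246) and yellow tray (337,290). The side view shows the same objects, with the arm clear of all of them.

```bash
cat > h.py <<'E'
from rig import env, read_camera
import cv2,numpy as np
H={'yellow':(18,35),'green':(45,85),'blue':(105,130),'red':(172,8),'brown':(5,17)}
def K(c):
    f=192/np.tan(np.radians(c['fovy'])/2);return np.array([[f,0,c['cx']],[0,f,c['cy']],[0,0,1]])
def cast(c,px,z):
    u=cv2.undistortPoints(np.float64(px).reshape(-1,1,2),K(c),np.array(c['dist_coeffs'])).reshape(-1,2)
    P=np.array(c['pose']);d=np.c_[u[:,0],-u[:,1],-np.ones(len(u))]@P[:3,:3].T
    return (P[:3,3]+d*((z-P[2,3])/d[:,2])[:,None])[:,:2]
def mask(c,col,smin=90,vmin=30):
    h,s,v=cv2.split(cv2.cvtColor(c['image'],cv2.COLOR_RGB2HSV));a,b=H[col]
    m=((h>=a)&(h<=b)) if a<b else ((h>=a)|(h<=b))
    return (m&(s>=smin)&(v>=vmin)).astype(np.uint8)
def blobs(c,col,z,amin=25,**k):
    out=[]
    for q in cv2.findContours(mask(c,col,**k),cv2.RETR_EXTERNAL,cv2.CHAIN_APPROX_NONE)[0]:
        if len(q)<12: continue
        w=cast(c,q,z).astype(np.float32);px=q.reshape(-1,2).mean(0).round()
        (r,sz,a)=cv2.minAreaRect(w)
        if sz[0]<sz[1]: a+=90; sz=sz[::-1]   # a: direction of long side, deg
        a=(a+90)%180-90
        e,rad=cv2.minEnclosingCircle(w)
        if max(sz)>250 or np.hypot(*r)>1000: continue
        out.append((px,np.round(r,1),np.round(sz,1),round(a,1),np.round(e,1),round(2*rad,1)))
    return out
E
python3 - <<'E'
from h import *
for n in("scene","side"):
    c=read_camera(n)
    for col,z in(('yellow',9),('yellow',36),('green',9),('green',55),('blue',9),('blue',140),('red',9),('red',95)):
        for b in blobs(c,col,z):
            print(n,col,z,*[x.tolist() if hasattr(x,'tolist') else x for x in b])
    px={'scene':([[249,165]],[[310,246]],[[217,141]]),'side':([[274,216]],[[205,169]],[[325,238]])}[n]
    print('beaker,timer,ring',[cast(c,p,z).round() for p,z in zip(px,(0,20,10))])
E
```

```text
scene yellow 9 [337.0, 291.0] [509.0, 420.6] [163.2, 67.3] 76.5 [508.8, 420.8] 170.1
scene yellow 9 [196.0, 117.0] [494.4, -459.0] [145.4, 44.9] -78.4 [495.3, -459.0] 148.4
scene yellow 36 [337.0, 291.0] [522.4, 431.8] [158.4, 65.4] 76.5 [522.3, 432.0] 165.1
scene yellow 36 [196.0, 117.0] [508.3, -422.2] [141.2, 43.6] -78.4 [509.2, -422.2] 144.1
scene green 9 [351.0, 227.0] [341.0, 280.0] [109.6, 71.7] 85.8 [341.4, 279.4] 125.1
scene green 9 [246.0, 135.0] [366.7, -283.1] [104.1, 87.0] 82.2 [367.6, -283.7] 130.0
scene green 55 [351.0, 227.0] [372.2, 306.0] [104.2, 68.1] 85.8 [372.6, 305.4] 118.9
scene green 55 [246.0, 135.0] [396.7, -229.1] [98.9, 82.7] 82.2 [397.6, -229.7] 123.5
scene blue 9 [260.0, 253.0] [616.4, 223.5] [87.7, 83.4] 58.6 [616.9, 223.4] 89.6
scene blue 9 [209.0, 183.0] [615.1, -98.3] [82.1, 40.3] 67.9 [612.3, -97.2] 82.7
scene blue 9 [433.0, 86.0] [-452.1, -130.3] [51.4, 23.6] 41.9 [-452.1, -130.2] 52.0
scene blue 140 [212.0, 349.0] [871.4, 454.5] [224.5, 111.2] -83.0 [870.8, 453.8] 243.4
scene blue 140 [260.0, 253.0] [666.6, 305.6] [75.3, 71.6] 58.6 [667.0, 305.5] 
[... 3629 characters left out ...]
 [238.0, 232.4] 89.7 [-5.5, -4.0] 315.4
side red 9 [341.0, 212.0] [617.1, -238.8] [119.9, 115.0] 45.6 [619.2, -237.9] 124.2
side red 9 [229.0, 189.0] [457.7, 106.4] [80.4, 33.3] -35.2 [467.3, 120.0] 80.4
side red 9 [228.0, 169.0] [539.8, 212.8] [74.0, 21.4] 50.7 [537.0, 215.2] 75.3
side red 95 [125.0, 276.0] [-44.2, -103.9] [214.2, 209.1] 89.7 [-46.2, -104.2] 283.9
side red 95 [341.0, 212.0] [514.1, -315.5] [107.9, 103.5] 45.6 [516.0, -314.8] 111.8
side red 95 [229.0, 189.0] [370.6, -4.8] [72.3, 29.9] -35.2 [379.3, 7.4] 72.3
side red 95 [228.0, 169.0] [444.6, 90.9] [66.6, 19.2] 50.7 [442.0, 93.1] 67.7
beaker,timer,ring [array([[ 461., -101.]]), array([[469., 253.]]), array([[ 479., -292.]])]
```

Casting at each thing's effective height makes the two views agree to a few mm:

| Thing | x (mm) | y (mm) | Long axis (deg) |
|---|---|---|---|
| Tip box | 364 | 300 | 86 |
| Drum | 468 | 120 | – |
| Bottle | 658 | 11 | – |
| Case | 502 | -432 | -78 |
| Blue tray | 612 | 219 | – |
| Red tray | 624 | -230 | – |
| Yellow tray | 505 | 418 | 76 |
| Green tray | 360 | -298 | 82 |

All lie within reach. I'll go over the tip box first.

drive_tool:
  plan:
    - [0,0,0,0,0,0.114,85]
    - [0,0,0,0,0,0.114,85]
    - [0,0,0,0,0,0.114,85]
    - [0,0,0,0,0,0.114,85]
    - [0,0,0,0,0,0.114,85]
    - [0,0,0,0,0,0.114,85]
    - [0,0,0,0,0,0.114,85]
    - [0,0,0,0,0,0.114,85]
    - [0,0,0,0,0,0.114,85]
    - [0,0,0,0,0,0.114,85]
    - [0,0,0,0,0,0.114,85]
    - [-29,14,0,0,0,0,85]
    - [-29,14,0,0,0,0,85]
    - [-29,14,0,0,0,0,85]
    - [-29,14,0,0,0,0,85]
    - [-29,14,0,0,0,0,85]
    - [-29,14,0,0,0,0,85]
    - [-29,14,0,0,0,0,85]
    - [-29,14,0,0,0,0,85]
    - [-20,8,0,0,0,0,85]

```text
time: 1.87
tcp_pos: [347.6, 340.1, 231.3]
tool_rot: [[0.07, 0.998, 0.0], [0.998, -0.07, -0.0], [-0.0, 0.0, -1.0]]
force: [0.2, -0.8, 0.3]
width: 84.9
grasp_force: 0.0
```

```bash
cat >> h.py <<'E'
def to(x,y,z,ang=None):
    """turn first, then shift: prints tool-frame numbers. ang = wanted direction of tool y, deg (mod 180)"""
    s=env.state();R=np.array(s['tool_rot']);a0=np.degrees(np.arctan2(R[1,1],R[0,1]))
    da=0 if ang is None else (ang-a0+90)%180-90
    a=np.radians(a0+da);d=np.array([x,y,z])-s['tcp_pos'];yx,yy=np.cos(a),np.sin(a)
    print('at',np.round(s['tcp_pos'],1),'yang',round(a0,1),'tilt',np.round(R[:2,2],3),'w',round(s['width'],1),'t',s['time'])
    print('turn z',round(-np.radians(da),3),'or',round(-np.radians(da)+(np.pi if da>0 else -np.pi),3),'shift',np.round([-yy*d[0]+yx*d[1],yx*d[0]+yy*d[1],-d[2]],1))
E
python3 - <<'E'
from h import *
to(364,300,150,-4)
c=read_camera("wrist");cv2.imwrite("pics/w1.png",c["image"][:,:,::-1]);print(np.round(c['pose'],3),c['fovy'],c['dist_coeffs'])
for b in blobs(c,'green',55): print(*b)
E
```

```text
at [347.6 340.1 231.3] yang -4.0 tilt [ 0. -0.] w 84.9 t 1.8667
turn z 0.0 or -3.141 shift [-38.9  19.2  81.3]
[[ 9.98000e-01  6.70000e-02  2.10000e-02  3.52672e+02]
 [-7.00000e-02  9.48000e-01  3.11000e-01  4.19343e+02]
 [ 1.00000e-03 -3.12000e-01  9.50000e-01  3.72863e+02]
 [ 0.00000e+00  0.00000e+00  0.00000e+00  1.00000e+00]] 69.63637569109561 [-0.03461654  0.          0.          0.          0.        ]
[271. 198.] [364.9 301.7] [100.5  60.6] 85.5 [364.2 301.7] 113.7
```

View pics/w1.png

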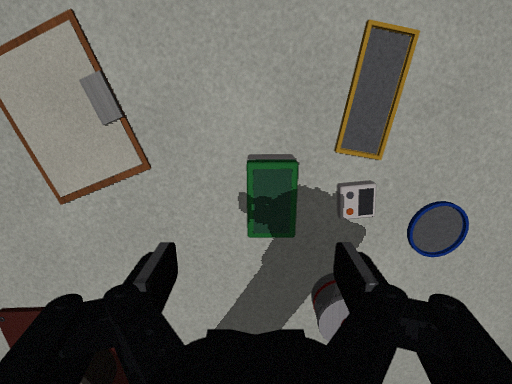

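The wrist view shows the green lid at (271,198), measuring 100.5×60.6 mm, which matches the box. Its centre is (365,301.5) at 85.5°. The yellow tray (377,90), blue tray (438,229) and timer (357,200) are also in view.

drive_tool:
  plan:
    - [-19,10,0,0,0,0.009,85]
    - [-18.4,10,0,0,0,0,85]
    - [0,0,30,0,0,0,85]
    - [0,0,35,0,0,0,85]
    - [0,0,35,0,0,0,85]
    - [0,0,35,0,0,0,85]
    - [0,0,30,0,0,0,85]
    - [0,0,25,0,0,0,85]
    - [0,0,15,0,0,0,85]
    - [0,0,12,0,0,0,85]
    - [0,0,0,0,0,0,50]
    - [0,0,0,0,0,0,50]
    - [0,0,0,0,0,0,50]
    - [0,0,0,0,0,0,50]
    - [0,0,0,0,0,0,50]
    - [0,0,0,0,0,0,50]

```text
time: 3.25
tcp_pos: [363.6, 304.8, 14.9]
tool_rot: [[0.076, 0.997, 0.0], [0.997, -0.076, 0.001], [0.001, 0.0, -1.0]]
force: [-0.4, 0.5, -1.3]
width: 61.7
grasp_force: 65.2
```

drive_tool:
  plan:
    - [0,0,-5,0,0,0,50]
    - [0,0,-12,0,0,0,50]
    - [0,0,-25,0,0,0,50]
    - [0,0,-30,0,0,0,50]
    - [0,0,-30,0,0,0,50]
    - [0,0,-30,0,0,0,50]
    - [0,0,-30,0,0,0,50]
    - [0,0,-25,0,0,0,50]
    - [0,0,-13,0,0,0,50]
    - [-10,4,0,0,0,0,50]
    - [-20,10,0,0,0,0,50]
    - [-30,12,0,0,0,0,50]
    - [-30,12,0,0,0,0,50]
    - [-30,12,0,0,0,0,50]
    - [-30,12,0,0,0,0,50]
    - [-30,12,0,0,0,0,50]
    - [-30,12,0,0,0,0,50]
    - [-30,12,0,0,0,0,50]
    - [-30,12,0,0,0,0,50]
    - [-30,8,0,0,0,0,50]

```text
time: 4.92
tcp_pos: [458.0, -6.3, 213.4]
tool_rot: [[0.077, 0.997, -0.001], [0.997, -0.077, -0.0], [-0.0, -0.001, -1.0]]
force: [0.5, 0.2, -1.3]
width: 61.5
grasp_force: 65.6
```

```bash
python3 - <<'E'
from h import *
to(358,-300,215,-8)
s=env.state();print(s['joint_pos'],s['grasp_force'])
for n in('scene','side'):
    c=read_camera(n)
    for b in blobs(c,'green',4.5,smin=50,vmin=20): print(n,*b)
E
```

```text
at [458.   -6.3 213.4] yang -4.4 tilt [-0.001 -0.   ] w 61.5 t 4.9167
turn z 0.063 or -3.079 shift [-304.8  -58.1   -1.6]
[-0.91345546 -0.12068111  0.78628272  1.96501184  0.08957688  1.26413699
 -0.23482034] 65.55399790406227
scene [239. 130.] [ 375.4 -303.3] [136.7  66.9] 80.4 [ 376.4 -302.5] 144.3
scene [268. 125.] [ 280.1 -281.2] [142.6  99.5] 84.1 [ 281.5 -281.1] 163.0
scene [418.  79.] [-451.  -207.1] [54.6 20.5] 43.3 [-448.3 -210. ] 55.9
side [298. 261.] [ 356.9 -302. ] [139.3  97.5] 80.7 [ 356.3 -302.2] 163.2
side [256. 136.] [793.1 367. ] [184.9 110.8] 80.4 [791.9 367.2] 201.1
```

drive_tool:
  plan:
    - [0,0,0,0,0,0.08,50]
    - [-15,0,0,0,0,0,50]
    - [-30,0,0,0,0,0,50]
    - [-32,-1,0,0,0,0,50]
    - [-32,-1,0,0,0,0,50]
    - [-32,-1,0,0,0,0,50]
    - [-32,-1,0,0,0,0,50]
    - [-32,-1,0,0,0,0,50]
    - [-32,-1,0,0,0,0,50]
    - [-32,-1,0,0,0,0,50]
    - [-32,-1,0,0,0,0,50]
    - [-32,-1,0,0,0,0,50]
    - [-32,-1,0,0,0,0,50]
    - [-25,-2,0,0,0,0,50]
    - [-10,-1,0,0,0,0,50]
    - [0,0,0,0,0,0,50]

```text
time: 6.35
tcp_pos: [381.2, -395.4, 213.9]
tool_rot: [[0.16, 0.987, -0.003], [0.987, -0.16, -0.002], [-0.002, -0.002, -1.0]]
force: [-0.5, 0.0, -1.8]
width: 61.3
grasp_force: 65.7
```

```bash
python3 - <<'E'
from h import *
to(357,-302,100,-9.3)
c=read_camera("wrist");cv2.imwrite("pics/w2.png",c["image"][:,:,::-1])
for col,z in(('green',9),('yellow',36),('red',9)):
    for b in blobs(c,col,z): print(col,*b)
E
```

```text
at [ 381.2 -395.4  213.9] yang -9.2 tilt [-0.003 -0.002] w 61.3 t 6.35
turn z 0.002 or -3.14 shift [ 88.2 -38.9 113.9]
green [225.  90.] [ 358.4 -304.3] [128.8  91.4] 80.8 [ 358.3 -304.6] 156.6
yellow [356. 182.] [ 499.  -434.1] [130.8  35.6] -78.8 [ 498.9 -434.3] 132.9
red [445.  26.] [ 618.9 -268. ] [116.7  48.3] -7.3 [ 622.  -244.1] 116.7
```

View pics/w2.png

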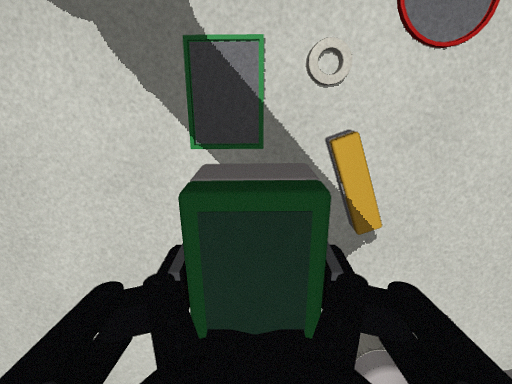

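The green tray is at (225,90) and measures 128.8×91.4 mm (given 130×92), so I take its centre as (358.4,-304.3). The case at (356,182) measures 131×36 mm, with its centre at (499,-434). The box hangs square in the grip.

drive_tool:
  plan:
    - [15,-7,0,0,0,0,50]
    - [25,-10,0,0,0,0,50]
    - [25,-10,0,0,0,0,50]
    - [17,-7,0,0,0,0,50]
    - [8,-3,10,0,0,0,50]
    - [0,0,25,0,0,0,50]
    - [0,0,30,0,0,0,50]
    - [0,0,30,0,0,0,50]
    - [0,0,30,0,0,0,50]
    - [0,0,30,0,0,0,50]
    - [0,0,20,0,0,0,50]
    - [0,0,9,0,0,0,50]
    - [0,0,0,0,0,0,50]

```text
time: 7.48
tcp_pos: [362.5, -308.2, 36.5]
tool_rot: [[0.155, 0.988, -0.006], [0.988, -0.155, 0.005], [0.004, -0.007, -1.0]]
force: [-0.3, -1.3, -0.7]
width: 61.1
grasp_force: 65.7
```

```bash
python3 - <<'E'
from h import *
to(359,-301,18.5,-9.2)
E
```

```text
at [ 362.5 -308.2   36.5] yang -8.9 tilt [-0.006  0.005] w 61.1 t 7.4833
turn z 0.005 or -3.136 shift [ 6.5 -4.6 18. ]
```

drive_tool:
  plan:
    - [3,-2,0,0,0,0,50]
    - [3.5,-2.6,0,0,0,0,50]
    - [0,0,4,0,0,0,50]
    - [0,0,4,0,0,0,50]
    - [0,0,2,0,0,0,50]
    - [0,0,0,0,0,0,50]

```text
time: 7.98
tcp_pos: [360.3, -302.3, 27.8]
tool_rot: [[0.155, 0.988, -0.003], [0.988, -0.155, 0.004], [0.003, -0.003, -1.0]]
force: [-0.7, 0.0, -1.5]
width: 61.6
grasp_force: 65.7
```

```bash
python3 - <<'E'
from h import *
to(359,-301,18.5,-9.2)
E
```

```text
at [ 360.3 -302.3   27.8] yang -8.9 tilt [-0.003  0.004] w 61.6 t 7.9833
turn z 0.005 or -3.137 shift [ 1.1 -1.4  9.3]
```

drive_tool:
  plan:
    - [1,-1.4,3,0,0,0,50]
    - [0,0,3,0,0,0,50]
    - [0,0,2,0,0,0,50]
    - [0,0,1.2,0,0,0,50]
    - [0,0,0,0,0,0,50]

```text
time: 8.4
tcp_pos: [358.6, -301.3, 18.5]
tool_rot: [[0.156, 0.988, -0.003], [0.988, -0.156, 0.004], [0.003, -0.004, -1.0]]
force: [0.1, -0.1, -1.3]
width: 61.4
grasp_force: 65.7
```

drive_tool:
  plan:
    - [0,0,0.4,0,0,0,70]
    - [0,0,0,0,0,0,75]
    - [0,0,0,0,0,0,80]
    - [0,0,0,0,0,0,80]
    - [0,0,-10,0,0,0,80]
    - [0,0,-25,0,0,0,80]
    - [0,0,-30,0,0,0,80]
    - [0,0,-30,0,0,0,80]
    - [0,0,-30,0,0,-0.11,80]
    - [0,0,-25,0,0,-0.12,80]
    - [0,0,0,0,0,-0.12,80]
    - [-25,18,0,0,0,0,80]
    - [-36,25,0,0,0,0,80]
    - [-36,25,0,0,0,0,80]
    - [-33,25,0,0,0,0,80]
    - [-20,14,0,0,0,0,80]
    - [-7,5,0,0,0,0,80]
    - [0,0,0,0,0,0,80]

```text
time: 9.9
tcp_pos: [440.2, -384.1, 171.1]
tool_rot: [[-0.153, 0.988, -0.013], [0.988, 0.153, 0.004], [0.006, -0.012, -1.0]]
force: [0.4, -0.0, -1.0]
width: 80.1
grasp_force: 0.0
```

```bash
python3 - <<'E'
from h import *
to(499,-434,10,11.2)
c=read_camera("wrist");cv2.imwrite("pics/w3.png",c["image"][:,:,::-1])
for col,z in(('yellow',36),('green',55),('green',9),('red',9)):
    for b in blobs(c,col,z): print(col,*b)
c=read_camera("side")
for b in blobs(c,'green',45): print(*b)
E
```

```text
at [ 440.2 -384.1  171.1] yang 8.8 tilt [-0.013  0.004] w 80.1 t 9.9
turn z -0.041 or 3.1 shift [-60.3  48.  161.1]
yellow [304. 227.] [ 499.9 -433.5] [131.3  34.2] -78.8 [ 499.1 -433.5] 133.3
green [191.  84.] [ 367.9 -304.4] [109.7  81. ] 81.0 [ 369.6 -304.8] 132.8
green [191.  84.] [ 357.  -304.1] [129.3  95.5] 81.0 [ 358.9 -304.5] 156.5
red [457.  59.] [ 622.2 -235.2] [115.7 115. ] 22.8 [ 623.5 -234.8] 118.9
[298. 268.] [ 320.1 -335.3] [128.5  90.9] 81.5 [ 317.8 -337. ] 149.5
[299. 249.] [ 358.8 -302.6] [111.6  71.7] 82.1 [ 358.3 -302.4] 127.9
```

View pics/w3.png

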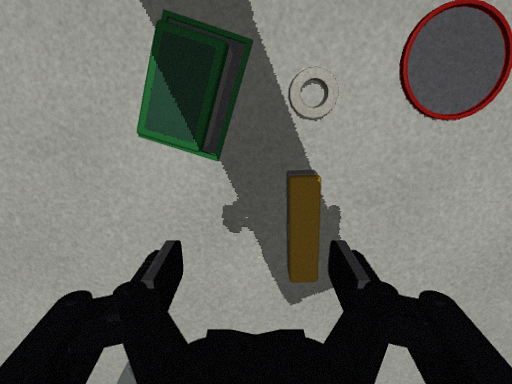

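The tip box sits inside the green tray: side-view centre is (358.8,-302.6), and the box lies flat within the rim. The case is at (304,227), which is (499.5,-433.5), and the red tray is at about (622.5,-235).

drive_tool:
  plan:
    - [0,0,0,0.004,-0.013,-0.041,80]
    - [-12,10,10,0,0,0,80]
    - [-20,16,20,0,0,0,80]
    - [-18,15,20,0,0,0,80]
    - [-10,8,20,0,0,0,80]
    - [0,0,20,0,0,0,80]
    - [0,0,0,0,0,0,80]

```text
time: 10.58
tcp_pos: [497.0, -430.0, 77.4]
tool_rot: [[-0.196, 0.981, -0.017], [0.981, 0.195, -0.004], [-0.001, -0.017, -1.0]]
force: [0.1, 0.2, -1.0]
width: 80.1
grasp_force: 0.0
```

```bash
python3 - <<'E'
from h import *
to(499.5,-433.5,10,11.2)
print(env.state()['tool_rot'])
E
```

```text
at [ 497.  -430.    77.4] yang 11.3 tilt [-0.017 -0.004] w 80.1 t 10.5833
turn z 0.001 or -3.14 shift [-3.9  1.8 67.4]
[[-1.95503921e-01  9.80561079e-01 -1.66789266e-02]
 [ 9.80702571e-01  1.95461223e-01 -4.16872576e-03]
 [-8.27606852e-04 -1.71720684e-02 -9.99852207e-01]]
```

```bash
sed -i "s|^    print('turn z'|    print('level: rx',round(R[2,1],4),'ry',round(-R[2,0],4))\n&|" h.py; tail -5 h.py
```

```text
da=0 if ang is None else (ang-a0+90)%180-90
    a=np.radians(a0+da);d=np.array([x,y,z])-s['tcp_pos'];yx,yy=np.cos(a),np.sin(a)
    print('at',np.round(s['tcp_pos'],1),'yang',round(a0,1),'tilt',np.round(R[:2,2],3),'w',round(s['width'],1),'t',s['time'])
    print('level: rx',round(R[2,1],4),'ry',round(-R[2,0],4))
    print('turn z',round(-np.radians(da),3),'or',round(-np.radians(da)+(np.pi if da>0 else -np.pi),3),'shift',np.round([-yy*d[0]+yx*d[1],yx*d[0]+yy*d[1],-d[2]],1))
```

drive_tool:
  plan:
    - [-2,1,0,-0.017,0.001,0,80]
    - [-2,1,10,0,0,0,80]
    - [0,0,15,0,0,0,80]
    - [0,0,15,0,0,0,80]
    - [0,0,15,0,0,0,80]
    - [0,0,8,0,0,0,80]
    - [0,0,3,0,0,0,80]
    - [0,0,0,0,0,0,25]
    - [0,0,0,0,0,0,25]
    - [0,0,0,0,0,0,25]
    - [0,0,0,0,0,0,25]
    - [0,0,0,0,0,0,25]
    - [0,0,0,0,0,0,25]
    - [0,0,0,0,0,0,25]
    - [0,0,0,0,0,0,25]

```text
time: 11.83
tcp_pos: [501.8, -436.5, 15.3]
tool_rot: [[-0.195, 0.981, 0.005], [0.981, 0.195, -0.003], [-0.004, 0.004, -1.0]]
force: [0.6, 0.8, 6.3]
width: 33.0
grasp_force: 61.2
```

drive_tool:
  plan:
    - [0,0,-4,0,0,0,25]
    - [0,0,-12,0,0,0,25]
    - [0,0,-25,0,0,0,25]
    - [0,0,-32,0,0,0,25]
    - [0,0,-32,0,0,0,25]
    - [0,0,-32,0,0,0.11,25]
    - [0,0,-30,0,0,0.11,25]
    - [0,0,-20,0,0,0.11,25]
    - [0,0,-10,0,0,0.11,25]
    - [15,-4,0,0,0,0,25]
    - [25,-6,0,0,0,0,25]
    - [32,-8,0,0,0,0,25]
    - [32,-8,0,0,0,0,25]
    - [32,-8,0,0,0,0,25]
    - [32,-8,0,0,0,0,25]
    - [32,-8,0,0,0,0,25]
    - [32,-8,0,0,0,0,25]
    - [32,-8,0,0,0,0,25]
    - [32,-8,0,0,0,0,25]
    - [25,-6,0,0,0,0,25]

```text
time: 13.5
tcp_pos: [499.9, -102.2, 210.4]
tool_rot: [[0.24, 0.971, 0.003], [0.971, -0.24, -0.001], [-0.0, 0.003, -1.0]]
force: [-0.3, 0.6, -1.8]
width: 33.1
grasp_force: 60.3
```

```bash
python3 - <<'E'
from h import *
to(505,320,205,-14)
s=env.state();print(s['joint_pos'],s['grasp_force'])
c=read_camera("wrist");cv2.imwrite("pics/w4.png",c["image"][:,:,::-1])
E
```

```text
at [ 499.9 -102.2  210.4] yang -13.9 tilt [ 0.003 -0.001] w 33.1 t 13.5
level: rx 0.0032 ry 0.0
turn z 0.002 or -3.14 shift [410.9 -97.2   5.4]
[-1.14670182  0.1097882   1.36460978  1.87414365 -0.11338343  1.24363097
  0.01010899] 60.319943726062775
```

View pics/w4.png

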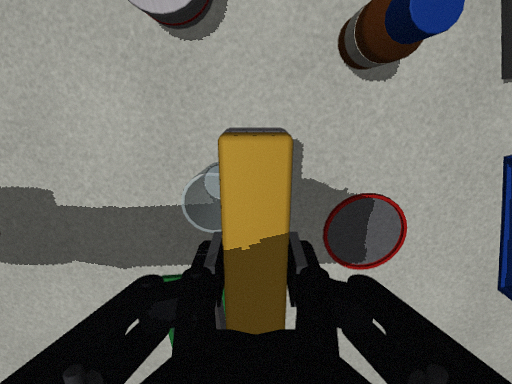

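The wrist view shows the case held straight and level in the fingers at (255,230). The beaker (215,200), red tray (365,230) and bottle (395,30) are undisturbed.

drive_tool:
  plan:
    - [15,-4,0,0,0,0,25]
    - [25,-6,0,0,0,0,25]
    - [32,-8,0,0,0,0,25]
    - [32,-8,0,0,0,0,25]
    - [32,-8,0,0,0,0,25]
    - [32,-8,0,0,0,0,25]
    - [32,-7,0,0,0,0,25]
    - [32,-7,0,0,0,0,25]
    - [32,-7,0,0,0,0,25]
    - [32,-8,0,0,0,0,25]
    - [32,-8,0,0,0,0,25]
    - [32,-8,0,0,0,0,25]
    - [25,-6,0,0,0,0,25]
    - [15,-4,0,0,0,0,25]
    - [0,0,0,0,0,0,25]

```text
time: 14.8
tcp_pos: [502.0, 310.5, 209.2]
tool_rot: [[0.237, 0.972, 0.004], [0.972, -0.237, -0.003], [-0.002, 0.004, -1.0]]
force: [-1.2, -0.1, -2.0]
width: 32.6
grasp_force: 60.3
```

```bash
python3 - <<'E'
from h import *
to(505,418,100,-14)
print(np.round(env.state()['joint_pos'],2))
c=read_camera("wrist");cv2.imwrite("pics/w5.png",c["image"][:,:,::-1])
for col,z in(('yellow',9),('blue',9)):
    for b in blobs(c,col,z): print(col,*b)
E
```

```text
at [502.  310.5 209.2] yang -13.7 tilt [ 0.004 -0.003] w 32.6 t 14.8
level: rx 0.0043 ry 0.0021
turn z 0.005 or -3.136 shift [105.1 -23.1 109.2]
[-1.49  0.36  1.08  1.69 -0.32  1.29 -0.58]
blue [507. 375.] [ 854.4 -168.8] [40.4 18.4] -52.1 [ 847.8 -174. ] 40.4
blue [350. 209.] [611.5 220.2] [89.2 88.4] -14.1 [611.2 219.8] 91.6
blue [501. 114.] [813.  303.1] [8.  3.2] 54.9 [813. 303.] 8.4
blue [506.  95.] [820.3 323.8] [8.7 4.9] -28.0 [820.2 323.7] 9.8
blue [499.  79.] [810.1 343.8] [4.8 3.3] -34.2 [810.1 344. ] 5.1
blue [504.  77.] [815.5 345.1] [7.8 3. ] -27.6 [815.6 345.2] 7.9
blue [497.  52.] [808.  375.7] [6.4 3. ] -75.4 [807.9 375.6] 6.6
blue [507.  49.] [818.8 376.5] [6.6 2.2] -47.8 [818.8 376.5] 7.0
blue [496.  40.] [806.4 388.7] [4.7 3.9] 5.3 [806.2 389.3] 5.3
blue [504.  27.] [816.4 401.1] [8.9 5. ] -26.6 [815.7 399.7] 9.1
blue [503.   6.] [814.6 422.1] [3.3 2.3] 89.5 [814.9 422. ] 3.6
```

View pics/w5.png

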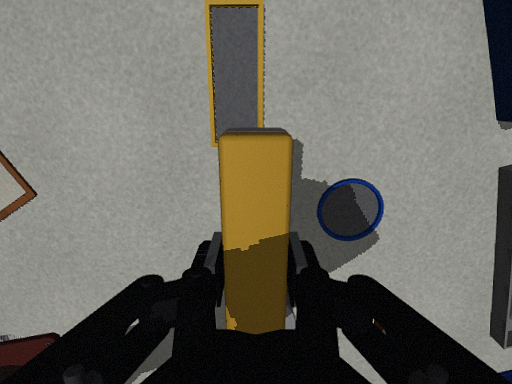

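The blue tray is at (350,209), which is (611.5,220.2). The yellow tray is partly behind the case, so I measure it from the earlier unobstructed wrist picture w1.

```bash
python3 - <<'E'
from h import *
c=read_camera("wrist")
# direction + lateral position from the side lines in the present view
m=mask(c,'yellow');L=[];Rr=[]
for r in range(15,120,3):
    q=np.flatnonzero(m[r,150:320])+150
    L.append([q.min()-.5,r]);Rr.append([q.max()+.5,r])
for p in(L,Rr,):
    w=cast(c,p,9);print('side',w[0],w[-1],np.degrees(np.arctan2(*(w[0]-w[-1])[::-1])))
c['image']=cv2.imread('pics/w1.png')[:,:,::-1].copy()
c['pose']=np.array([[.998,.067,.021,352.672],[-.070,.948,.311,419.343],[.001,-.312,.950,372.863],[0,0,0,1]])
for col in('yellow','blue'):
    for b in blobs(c,col,9): print(col,*b)
E
```

```text
side [487.97105674 484.81555938] [463.25923157 379.07542081] 76.84587330547635
side [550.39300398 469.24178113] [525.02356833 363.69998251] 76.48404211775646
yellow [375.  89.] [503.4 417.4] [160.2  66.8] 76.3 [504.6 417. ] 171.2
blue [437. 229.] [610.2 220.8] [92.7 87.9] -41.4 [610.2 220.8] 94.0
```

drive_tool:
  plan:
    - [15,-3,0,0.004,0.002,-0.004,25]
    - [25,-5,10,0,0,0,25]
    - [30,-7,20,0,0,0,25]
    - [20,-5,25,0,0,0,25]
    - [11.5,-2,25,0,0,0,25]
    - [0,0,25,0,0,0,25]
    - [0,0,25,0,0,0,25]
    - [0,0,20,0,0,0,25]
    - [0,0,15,0,0,0,25]
    - [0,0,8,0,0,0,25]
    - [0,0,0,0,0,0,25]

```text
time: 15.82
tcp_pos: [505.4, 409.7, 35.4]
tool_rot: [[0.238, 0.971, -0.001], [0.971, -0.238, -0.001], [-0.001, -0.001, -1.0]]
force: [-0.2, 0.1, -1.2]
width: 32.6
grasp_force: 60.3
```

```bash
python3 - <<'E'
from h import *
to(504.3,414.4,18.5,-13.5)
E
```

```text
at [505.4 409.7  35.4] yang -13.8 tilt [-0.001 -0.001] w 32.6 t 15.8167
level: rx -0.0006 ry 0.0012
turn z -0.005 or 3.136 shift [ 4.3 -2.1 16.9]
```

drive_tool:
  plan:
    - [2.3,-1.1,0,0,0,0,25]
    - [2,-1,4,0,0,0,25]
    - [0,0,5,0,0,0,25]
    - [0,0,4,0,0,0,25]
    - [0,0,2.5,0,0,0,25]
    - [0,0,1,0,0,0,25]
    - [0,0,0,0,0,0,25]

```text
time: 16.4
tcp_pos: [504.5, 415.4, 19.7]
tool_rot: [[0.237, 0.971, 0.0], [0.971, -0.237, 0.0], [0.0, 0.0, -1.0]]
force: [0.0, -0.2, -0.9]
width: 32.6
grasp_force: 60.3
```

drive_tool:
  plan:
    - [0,0,1,0,0,0,25]
    - [0,0,0.7,0,0,0,25]
    - [0,0,0,0,0,0,25]

```text
time: 16.65
tcp_pos: [504.8, 415.6, 18.5]
tool_rot: [[0.237, 0.971, 0.001], [0.971, -0.237, 0.001], [0.001, 0.001, -1.0]]
force: [-0.0, -0.7, -0.3]
width: 32.8
grasp_force: 60.5
```

drive_tool:
  plan:
    - [0,0,0.7,0,0,0,25]
    - [0,0,0.7,0,0,0,25]
    - [0,0,0,0,0,0,25]

```text
time: 16.9
tcp_pos: [504.8, 415.7, 18.3]
tool_rot: [[0.238, 0.971, 0.0], [0.971, -0.238, 0.001], [0.001, -0.0, -1.0]]
force: [-5.6, -2.2, 13.3]
width: 33.1
grasp_force: 62.0
```

drive_tool:
  plan:
    - [0,0,0,0,0,0,45]
    - [0,0,0,0,0,0,50]
    - [0,0,0,0,0,0,55]
    - [0,0,-4,0,0,0,55]
    - [0,0,-12,0,0,0,55]
    - [0,0,-25,0,0,0,55]
    - [0,0,-35,0,0,0,55]
    - [0,0,-35,0,0,0,55]
    - [0,0,-35,0,0,0,55]
    - [-15,2,-30,0,0,0,55]
    - [-35,5,-15,0,0,0,55]
    - [-38,5,0,0,0,0,55]
    - [-38,5,0,0,0,0,55]
    - [-38,5,0,0,0,0,55]
    - [-38,5,0,0,0,0,55]
    - [-38,5,0,0,0,0,55]
    - [-38,5,0,0,0,0,55]
    - [-38,5,0,0,0,0,55]
    - [-30,5,0,0,0,0,55]
    - [-15,1,0,0,0,0,55]

```text
time: 18.57
tcp_pos: [465.5, 48.9, 207.7]
tool_rot: [[0.242, 0.97, -0.0], [0.97, -0.242, 0.004], [0.004, -0.001, -1.0]]
force: [0.7, 0.9, -0.5]
width: 55.4
grasp_force: 0.0
```

```bash
python3 - <<'E'
from h import *
to(468,120,70)
print(np.round(env.state()['joint_pos'],2))
c=read_camera("wrist");cv2.imwrite("pics/w6.png",c["image"][:,:,::-1])
for col,z in(('red',95),('blue',140),('yellow',36)):
    for b in blobs(c,col,z): print(col,*b)
for n in('scene','side'):
    c=read_camera(n)
    for b in blobs(c,'yellow',36): print(n,*b)
E
```

```text
at [465.5  48.9 207.7] yang -14.0 tilt [-0.     0.004] w 55.4 t 18.5667
level: rx -0.0014 ry -0.0039
turn z -0.0 or -3.142 shift [ 69.6 -14.8 137.7]
[-1.51 -0.25  1.19  1.96  0.24  1.28 -0.65]
red [ 16. 318.] [148.5 -40.7] [8. 3.] 68.2 [148.3 -40.6] 8.4
red [ 44. 301.] [196.1 -24.1] [7.7 2.6] 34.3 [196.8 -25.2] 7.7
red [ 36. 294.] [191.7 -14.8] [7.2 2.4] 85.4 [191.4 -14.7] 7.4
red [ 44. 291.] [204.4 -12.9] [8.  4.3] 41.4 [203.5 -11.8] 8.1
red [ 14. 284.] [173.    2.9] [8.1 3.3] 1.7 [173.    3.2] 8.4
red [422. 293.] [ 618.3 -118.1] [65.6 12.7] -55.3 [ 613.2 -121.7] 65.6
red [ 35. 269.] [207.   16.4] [10.5  2.3] 82.8 [206.8  16.4] 10.6
red [ 19. 255.] [198.1  36.6] [4.3 3.8] -78.3 [198.3  36.4] 5.2
red [ 13. 254.] [191.7  38.7] [8.  4.5] -1.8 [191.7  40.2] 8.1
red [ 12. 237.] [195.5  58.5] [70.2 25.4] 89.8 [206.5  58.5] 70.3
red [238. 121.] [464.6 112.6] [22.6 21.9] -14.1 [464.8 112.8] 23.7
blue [474. 189.] [642.7  17.9] [66.6 37.9] -37.0 [642.6  17.8] 66.8
blue [347.  17.] [558.5 164.5] [52.2 18.8] -13.2 [560.6 173.6] 52.2
scene [337. 291.] [522.1 430.3] [161.5  65.1] 76.4 [521.9 430.5] 168.1
side [  2. 298.] [-308.6   75.4] [136.8  15.5] 71.0 [-316.    77.9] 136.8
side [186. 154.] [475.8 385.2] [205.3  68.6] 76.6 [479.6 384.3] 210.6
```

View pics/w6.png

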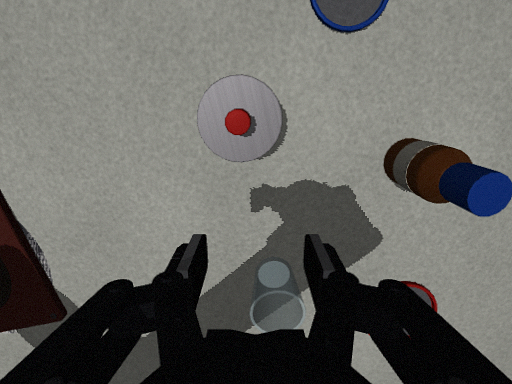

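The drum knob is at (238,121). At z = 95 it measures 23 mm across (given 24), so its centre is (464.8,112.8). The beaker (275,300) stands upright.

drive_tool:
  plan:
    - [15,-4,0,-0.001,-0.004,0,55]
    - [25,-6,10,0,0,0,55]
    - [16,-4,20,0,0,0,55]
    - [6,-2,25,0,0,0,55]
    - [0,0,25,0,0,0,55]
    - [0,0,20,0,0,0,55]
    - [0,0,0,0,0,0,55]

```text
time: 19.3
tcp_pos: [462.4, 117.7, 104.1]
tool_rot: [[0.235, 0.972, -0.003], [0.972, -0.235, -0.012], [-0.012, -0.001, -1.0]]
force: [-1.0, -0.6, 0.1]
width: 55.2
grasp_force: 0.0
```

```bash
python3 - <<'E'
from h import *
to(464.8,112.8,70)
E
```

```text
at [462.4 117.7 104.1] yang -13.6 tilt [-0.003 -0.012] w 55.2 t 19.3
level: rx -0.0005 ry 0.012
turn z -0.0 or -3.142 shift [-4.2  3.4 34.1]
```

drive_tool:
  plan:
    - [-2.2,1.7,5,0,0.012,0,55]
    - [-2,1.7,10,0,0,0,55]
    - [0,0,10,0,0,0,55]
    - [0,0,6,0,0,0,55]
    - [0,0,3,0,0,0,55]
    - [0,0,0,0,0,0,55]
    - [0,0,0,0,0,0,15]
    - [0,0,0,0,0,0,15]
    - [0,0,0,0,0,0,15]
    - [0,0,0,0,0,0,15]
    - [0,0,0,0,0,0,15]
    - [0,0,0,0,0,0,15]
    - [0,0,0,0,0,0,15]

```text
time: 20.38
tcp_pos: [467.1, 112.7, 74.2]
tool_rot: [[0.237, 0.971, 0.003], [0.971, -0.237, 0.009], [0.009, 0.001, -1.0]]
force: [-3.2, 0.6, 6.9]
width: 21.8
grasp_force: 58.7
```

drive_tool:
  plan:
    - [0,0,-2,0,0,0,15]
    - [0,0,-6,0,0,0,15]
    - [0,0,-15,0,0,0,15]
    - [0,0,-25,0,0,0,15]
    - [0,0,-30,0,0,0,15]
    - [0,0,-30,0,0,0,15]
    - [0,0,-25,0,0,0,15]
    - [0,0,-15,0,0,0,15]
    - [0,0,-6,0,0,0,15]
    - [-8,6,0,0,0,0,15]
    - [-16,12,0,0,0,0,15]
    - [-24,18,0,0,0,0,15]
    - [-28,22,0,0,0,0,15]
    - [-28,22,0,0,0,0,15]
    - [-28,22,0,0,0,0,15]
    - [-28,22,0,0,0,0,15]
    - [-28,22,0,0,0,0,15]
    - [-28,22,0,0,0,0,15]
    - [-20,16,0,0,0,0,15]
    - [-10,8,0,0,0,0,15]

```text
time: 22.05
tcp_pos: [576.4, -143.5, 220.0]
tool_rot: [[0.242, 0.97, -0.004], [0.97, -0.242, 0.003], [0.002, -0.005, -1.0]]
force: [-0.4, -0.4, -2.4]
width: 22.2
grasp_force: 59.4
```

```bash
python3 - <<'E'
from h import *
to(623,-234.5,220)
s=env.state();print(np.round(s['joint_pos'],2),s['grasp_force'],s['force'],s['moment'])
c=read_camera("side");cv2.imwrite("pics/s7.png",c["image"][:,:,::-1])
E
```

```text
at [ 576.4 -143.5  220. ] yang -14.0 tilt [-0.004  0.003] w 22.2 t 22.05
level: rx -0.005 ry -0.0017
turn z -0.0 or -3.142 shift [-77.   67.3  -0. ]
[-0.73  0.41  1.17  1.66 -0.39  1.34  0.26] 59.43320631980896 [-0.38348042 -0.36571048 -2.36450089] [-0.00636754  0.04146405  0.01213765]
```

View pics/s7.png

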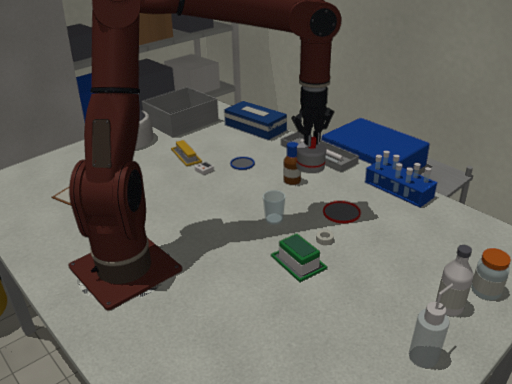

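The side view shows the drum hanging upright at (312,155). The tip box is in the green tray (298,255), the case is in the yellow tray (186,153), and the beaker is in place.

drive_tool:
  plan:
    - [-10,8,0,0,0,0,15]
    - [-20,18,0,0,0,0,15]
    - [-24,20,0,0,0,0,15]
    - [-16,14,0,0,0,0,15]
    - [-7,7,8,0,0,0,15]
    - [0,0,20,0,0,0,15]
    - [0,0,25,0,0,0,15]
    - [0,0,25,0,0,0,15]
    - [0,0,20,0,0,0,15]
    - [0,0,12,0,0,0,15]
    - [0,0,6,0,0,0,15]
    - [0,0,0,0,0,0,15]

```text
time: 23.1
tcp_pos: [622.7, -227.6, 103.3]
tool_rot: [[0.237, 0.971, -0.005], [0.971, -0.237, 0.007], [0.006, -0.006, -1.0]]
force: [-0.3, -0.2, -2.3]
width: 22.3
grasp_force: 59.6
```

```bash
python3 - <<'E'
from h import *
to(623,-234.5,77)
c=read_camera("wrist");cv2.imwrite("pics/w8.png",c["image"][:,:,::-1])
E
```

```text
at [ 622.7 -227.6  103.3] yang -13.7 tilt [-0.005  0.007] w 22.3 t 23.1
level: rx -0.0064 ry -0.0056
turn z -0.0 or -3.142 shift [-6.7  2.  26.3]
```

View pics/w8.png

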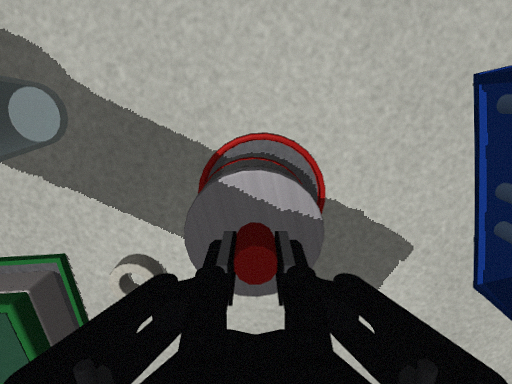

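The drum hangs just above the tray, with the rim arc showing at (199–325,135–190). I fit that arc before setting the drum down.

```bash
python3 - <<'E'
from h import *
from scipy.optimize import least_squares
c=read_camera("wrist");m=mask(c,'red');p=[]
for u in range(206,322,3):
    r=np.flatnonzero(m[125:200,u])
    if len(r): p.append([u,125+r[0]-.5])
w=cast(c,p,9)
f=least_squares(lambda q:np.hypot(w[:,0]-q[0],w[:,1]-q[1])-58.5,[623,-234],loss='soft_l1')
print(len(p),f.x,np.abs(f.fun).max()); to(*f.x,77)
E
```

```text
39 [ 625.9754415  -233.39870956] 0.7166640872717025
at [ 623.9 -227.9  105.7] yang -13.7 tilt [-0.002  0.007] w 21.8 t 23.2
level: rx -0.0032 ry -0.0061
turn z -0.0 or -3.142 shift [-4.9  3.4 28.7]
```

drive_tool:
  plan:
    - [-2.5,1.4,0,-0.003,-0.006,0,15]
    - [-3,1.4,5,0,0,0,15]
    - [0,0,7,0,0,0,15]
    - [0,0,6,0,0,0,15]
    - [0,0,4,0,0,0,15]
    - [0,0,2,0,0,0,15]
    - [0,0,0,0,0,0,15]

```text
time: 23.78
tcp_pos: [624.7, -233.0, 80.2]
tool_rot: [[0.237, 0.972, -0.002], [0.972, -0.237, 0.002], [0.001, -0.002, -1.0]]
force: [-0.7, -0.7, -3.1]
width: 21.7
grasp_force: 59.6
```

drive_tool:
  plan:
    - [0,0,1,0,0,0,15]
    - [0,0,1,0,0,0,15]
    - [0,0,0.6,0,0,0,15]
    - [0,0,0.5,0,0,0,15]
    - [0,0,0,0,0,0,15]

```text
time: 24.2
tcp_pos: [625.1, -233.2, 77.9]
tool_rot: [[0.237, 0.972, -0.0], [0.972, -0.237, 0.001], [0.001, -0.001, -1.0]]
force: [0.8, -0.6, -2.9]
width: 21.8
grasp_force: 59.6
```

drive_tool:
  plan:
    - [0,0,0.6,0,0,0,15]
    - [0,0,0.6,0,0,0,15]
    - [0,0,0.5,0,0,0,15]
    - [0,0,0,0,0,0,15]

```text
time: 24.53
tcp_pos: [625.1, -233.7, 77.4]
tool_rot: [[0.237, 0.971, 0.0], [0.971, -0.237, 0.001], [0.001, -0.0, -1.0]]
force: [-4.7, 2.2, 8.6]
width: 22.0
grasp_force: 61.0
```

drive_tool:
  plan:
    - [0,0,0,0,0,0,40]
    - [0,0,0,0,0,0,60]
    - [0,0,0,0,0,0,65]
    - [0,0,0,0,0,0,65]
    - [0,0,-5,0,0,0,65]
    - [0,0,-15,0,0,0,65]
    - [0,0,-30,0,0,0,65]
    - [0,0,-35,0,0,0,65]
    - [0,0,-35,0,0,0,65]
    - [0,0,-30,0,0,0,65]
    - [10,-1,-10,0,0,0,65]
    - [25,-2,0,0,0,0,65]
    - [35,-2,0,0,0,0,65]
    - [35,-2,0,0,0,0,65]
    - [30,-2,0,0,0,0,65]
    - [20,-2,0,0,0,0,65]
    - [10,-1,0,0,0,0,65]
    - [0,0,0,0,0,0,65]

```text
time: 26.03
tcp_pos: [653.2, -67.2, 236.6]
tool_rot: [[0.233, 0.973, -0.0], [0.973, -0.233, 0.002], [0.002, -0.001, -1.0]]
force: [-0.6, -0.1, 0.3]
width: 64.7
grasp_force: 0.0
```

```bash
python3 - <<'E'
from h import *
to(658,11,102)
c=read_camera("wrist");cv2.imwrite("pics/w9.png",c["image"][:,:,::-1])
for b in blobs(c,'blue',140): print(*b)
print('low edge plane');[print(*b) for b in blobs(c,'blue',120)]
for n in('scene','side'):
    c=read_camera(n)
    for b in blobs(c,'red',85): print(n,*b[:3])if 150<b[0][0] else 0
E
```

```text
at [653.2 -67.2 236.6] yang -13.5 tilt [-0.     0.002] w 64.7 t 26.0333
level: rx -0.0008 ry -0.0017
turn z -0.0 or -3.142 shift [ 77.1 -13.5 134.6]
[437. 255.] [ 809.7 -194.8] [181.9  83.7] 89.9 [ 809.5 -194.9] 198.6
[238. 107.] [655.9   8.6] [38.8 37.5] -13.5 [655.9   8.5] 39.3
[508.  35.] [879.3  13.3] [53.   5.2] -89.4 [879.9  13.3] 53.2
low edge plane
[437. 255.] [ 821.3 -211.9] [197.2  90.7] 89.9 [ 821.1 -212.1] 215.2
[238. 107.] [654.7   8.5] [42.1 40.7] -13.5 [654.6   8.4] 42.6
[508.  35.] [896.8  13.5] [57.5  5.6] -89.4 [897.4  13.6] 57.6
scene [189. 167.] [ 661.2 -128.5] [103.5  89. ]
scene [186. 144.] [ 624.9 -229.7] [49.5 19.8]
scene [372. 145.] [85.4 72.8] [210.4 206.8]
scene [388.  94.] [-153.8 -103.2] [24.7 22. ]
scene [426.  83.] [-329.2  -84.8] [51.8 23.7]
scene [309.  18.] [-315.8 -828.6] [49.7 17.9]
side [341. 214.] [ 519.3 -310.5] [103.9  93.5]
side [343. 190.] [ 616.2 -235.7] [63.8 23.7]
```

View pics/w9.png

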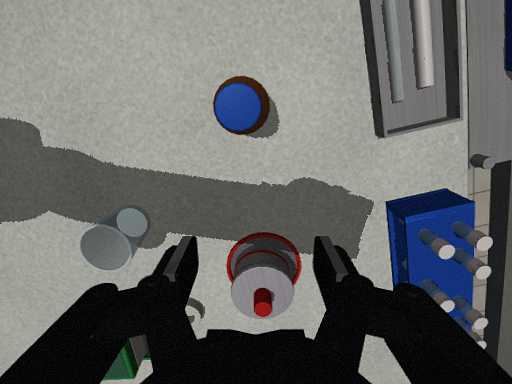

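The cap is at (238,107). At z = 140 it measures 39 mm (given 40), so its centre is (656,8.6). The drum stands in its tray at (263,275).

drive_tool:
  plan:
    - [15,-3,0,0,0,0,65]
    - [25,-5,0,0,0,0,65]
    - [24,-5,10,0,0,0,65]
    - [10.5,-2,20,0,0,0,65]
    - [0,0,25,0,0,0,65]
    - [0,0,10,0,0,0,65]
    - [0,0,0,0,0,0,65]

```text
time: 26.77
tcp_pos: [654.0, 3.8, 169.4]
tool_rot: [[0.239, 0.971, -0.004], [0.971, -0.239, 0.0], [-0.001, -0.004, -1.0]]
force: [-0.7, -0.2, 0.0]
width: 65.3
grasp_force: 0.0
```

```bash
python3 - <<'E'
from h import *
to(656,8.6,104)
E
```

```text
at [654.    3.8 169.4] yang -13.9 tilt [-0.004  0.   ] w 65.3 t 26.7667
level: rx -0.0041 ry 0.0007
turn z -0.0 or -3.142 shift [ 5.1  0.7 65.4]
```

drive_tool:
  plan:
    - [2.5,0.4,0,-0.004,0.001,0,65]
    - [2.5,0.3,10,0,0,0,65]
    - [0,0,16,0,0,0,65]
    - [0,0,16,0,0,0,65]
    - [0,0,12,0,0,0,65]
    - [0,0,8,0,0,0,65]
    - [0,0,4,0,0,0,65]
    - [0,0,0,0,0,0,65]
    - [0,0,0,0,0,0,30]
    - [0,0,0,0,0,0,30]
    - [0,0,0,0,0,0,30]
    - [0,0,0,0,0,0,30]
    - [0,0,0,0,0,0,30]
    - [0,0,0,0,0,0,30]

```text
time: 27.93
tcp_pos: [658.0, 10.5, 106.6]
tool_rot: [[0.237, 0.972, 0.004], [0.972, -0.237, 0.002], [0.003, 0.004, -1.0]]
force: [-3.0, -0.1, 5.7]
width: 39.0
grasp_force: 60.1
```

drive_tool:
  plan:
    - [0,0,-2,0,0,0,30]
    - [0,0,-6,0,0,0,30]
    - [0,0,-15,0,0,0,30]
    - [0,0,-22,0,0,0,30]
    - [0,0,-22,0,0,0,30]
    - [0,0,-14,0,0,0,30]
    - [0,0,-5,0,0,0,30]
    - [8,-4,0,0,0,0,30]
    - [16,-8,0,0,0,0,30]
    - [24,-12,0,0,0,0,30]
    - [28,-14,0,0,0,0,30]
    - [28,-14,0,0,0,0,30]
    - [28,-14,0,0,0,0,30]
    - [26,-13,0,0,0,0,30]
    - [20,-9,0,0,0,0,30]
    - [12,-5,0,0,0,0,30]
    - [5,-2,0,0,0,0,30]
    - [0,0,0,0,0,0,30]

```text
time: 29.43
tcp_pos: [610.7, 223.5, 190.7]
tool_rot: [[0.235, 0.972, 0.003], [0.972, -0.235, 0.001], [0.001, 0.002, -1.0]]
force: [-0.1, -0.3, -3.1]
width: 38.4
grasp_force: 61.0
```

```bash
python3 - <<'E'
from h import *
to(611.5,222.3,110)
c=read_camera("wrist");cv2.imwrite("pics/w10.png",c["image"][:,:,::-1])
E
```

```text
at [610.7 223.5 190.7] yang -13.6 tilt [0.003 0.001] w 38.4 t 29.4333
level: rx 0.0024 ry -0.0013
turn z -0.0 or -3.142 shift [-1.   1.1 80.7]
```

View pics/w10.png

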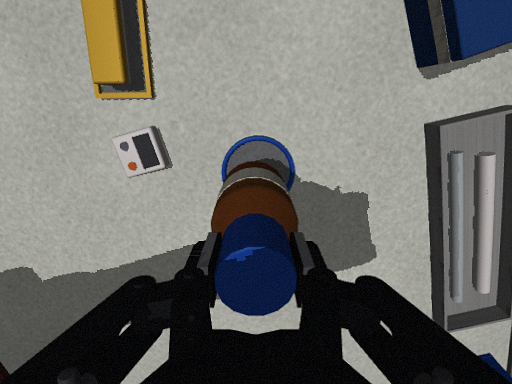

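The bottle hangs in line above the blue tray (arc at (258,165)). The case is visibly inside the yellow tray, and the timer at (140,150) is untouched.

drive_tool:
  plan:
    - [-1,1,6,0.002,-0.001,0,30]
    - [0,0,15,0,0,0,30]
    - [0,0,18,0,0,0,30]
    - [0,0,16,0,0,0,30]
    - [0,0,10,0,0,0,30]
    - [0,0,6,0,0,0,30]
    - [0,0,3,0,0,0,30]
    - [0,0,0,0,0,0,30]
    - [0,0,0,0,0,0,30]

```text
time: 30.23
tcp_pos: [612.5, 221.0, 118.1]
tool_rot: [[0.237, 0.971, 0.002], [0.971, -0.237, 0.001], [0.001, 0.002, -1.0]]
force: [0.1, -0.9, -4.6]
width: 38.7
grasp_force: 61.0
```

```bash
python3 - <<'E'
from h import *
from scipy.optimize import least_squares
to(611.5,222.3,110)
c=read_camera("wrist");m=mask(c,'blue');p=[]
for u in range(226,292,2):
    r=np.flatnonzero(m[60:200,u])
    if len(r): p.append([u,60+r[0]-.5])
w=cast(c,p,9)
f=least_squares(lambda q:np.hypot(w[:,0]-q[0],w[:,1]-q[1])-45,[611,220],loss='soft_l1')
print(len(p),f.x,np.abs(f.fun).max())
E
```

```text
at [612.5 221.  118.1] yang -13.7 tilt [0.002 0.001] w 38.7 t 30.2333
level: rx 0.0019 ry -0.0014
turn z -0.0 or -3.142 shift [ 1.  -1.3  8.1]
33 [612.88107443 218.73457525] 0.5554921715332597
```

drive_tool:
  plan:
    - [0,0,3,0,0,0,30]
    - [0,0,2,0,0,0,30]
    - [0,0,1.2,0,0,0,30]
    - [0,0,0.7,0,0,0,30]
    - [0,0,0.5,0,0,0,30]
    - [0,0,0,0,0,0,30]

```text
time: 30.78
tcp_pos: [612.0, 221.3, 110.1]
tool_rot: [[0.237, 0.972, 0.001], [0.972, -0.237, 0.001], [0.001, 0.001, -1.0]]
force: [-0.2, -0.0, -3.4]
width: 38.5
grasp_force: 61.0
```

drive_tool:
  plan:
    - [0,0,0.6,0,0,0,30]
    - [0,0,0.5,0,0,0,30]
    - [0,0,0,0,0,0,30]

```text
time: 31.03
tcp_pos: [612.3, 221.3, 109.6]
tool_rot: [[0.237, 0.972, 0.002], [0.972, -0.237, 0.001], [0.002, 0.001, -1.0]]
force: [-3.4, 0.6, 4.0]
width: 38.8
grasp_force: 61.6
```

Contact. Open, rise well clear, back off and take a last look.

drive_tool:
  plan:
    - [0,0,0,0,0,0,50]
    - [0,0,0,0,0,0,65]
    - [0,0,0,0,0,0,70]
    - [0,0,0,0,0,0,70]
    - [0,0,-5,0,0,0,70]
    - [0,0,-15,0,0,0,70]
    - [0,0,-25,0,0,0,70]
    - [0,0,-30,0,0,0,70]
    - [0,0,-30,0,0,0,70]
    - [0,0,-25,0,0,0,70]
    - [-10,0,0,0,0,0,70]
    - [-25,0,0,0,0,0,70]
    - [-35,0,0,0,0,0,70]
    - [-30,0,0,0,0,0,70]
    - [-20,0,0,0,0,0,70]
    - [-10,0,0,0,0,0,70]
    - [0,0,0,0,0,0,70]

```text
time: 32.45
tcp_pos: [581.0, 92.7, 239.7]
tool_rot: [[0.24, 0.971, 0.002], [0.971, -0.24, 0.002], [0.002, 0.001, -1.0]]
force: [0.7, -0.1, 0.0]
width: 70.2
grasp_force: 0.0
```

```bash
python3 - <<'E'
from h import *
c=read_camera("wrist")
print('cap');[print(*b) for b in blobs(c,'blue',143) if abs(b[0][0]-256)<120]
a=[read_camera(n)["image"][60:330] for n in('scene','side')]
ims=[cv2.resize(a[0][40:,80:400],None,fx=1.25,fy=1.25),cv2.resize(a[1][40:,140:460],None,fx=1.25,fy=1.25)]
cv2.imwrite("pics/f.png",np.hstack(ims)[:,:,::-1]); cv2.imwrite("pics/wf.png",c['image'][:,:,::-1])
E
```

```text
cap
[257.  58.] [606.6 203.8] [63.6 56.6] -65.7 [607.7 205.2] 66.2
```

View pics/f.png

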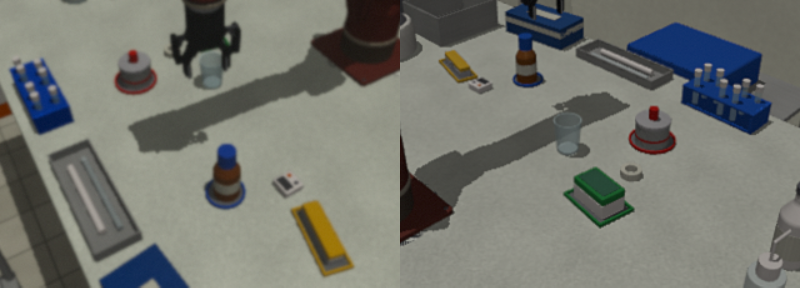

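View pics/wf.png

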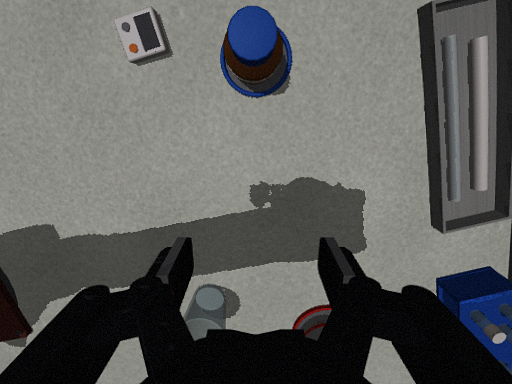

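The bottle, drum and tip box stand upright in their trays, and the beaker and timer are untouched. One closer look at the case's centring before handing in.

drive_tool:
  plan:
    - [10,-8,0,0,0,0,70]
    - [24,-19,0,0,0,0,70]
    - [28,-22,0,0,0,0,70]
    - [28,-22,0,0,0,0,70]
    - [28,-22,0,0,0,0,70]
    - [24,-19,0,0,0,0,70]
    - [18,-15,0,0,0,0,70]
    - [9,-8,0,0,0,0,70]
    - [0,0,0,0,0,0,70]
    - [0,0,0,0,0,0,70]

```text
time: 33.43
tcp_pos: [490.0, 291.4, 238.9]
tool_rot: [[0.235, 0.972, 0.002], [0.972, -0.235, -0.0], [0.0, 0.002, -1.0]]
force: [0.9, 0.4, -0.7]
width: 70.0
grasp_force: 0.0
```

```bash
python3 - <<'E'
from h import *
c=read_camera("wrist");print(env.state()['tcp_pos'],c['pose'].tolist() if hasattr(c['pose'],'tolist') else c['pose'])
[print(*b) for b in blobs(c,'yellow',9)]
im=c['image'][0:220,140:380];cv2.imwrite("pics/wz.png",cv2.resize(im,None,fx=2.5,fy=2.5)[:,:,::-1])
E
```

```text
[490.63106406 290.02170431 239.01411338] [[0.9718793168307363, 0.22449585550308876, 0.07107886027895773, 508.06491617059913], [-0.2354674749979405, 0.923449874911891, 0.30297755155011946, 368.5140847698522], [0.0023794399999919713, -0.3111943755711972, 0.9503433057996133, 380.4112317702971], [0.0, 0.0, 0.0, 1.0]]
[242.  58.] [503.8 416.7] [135.1  37. ] 76.2 [503.6 417.2] 138.5
[243.  70.] [503.5 410.8] [146.7  64.7] 76.4 [503.3 410.9] 159.5
```

View pics/wz.png

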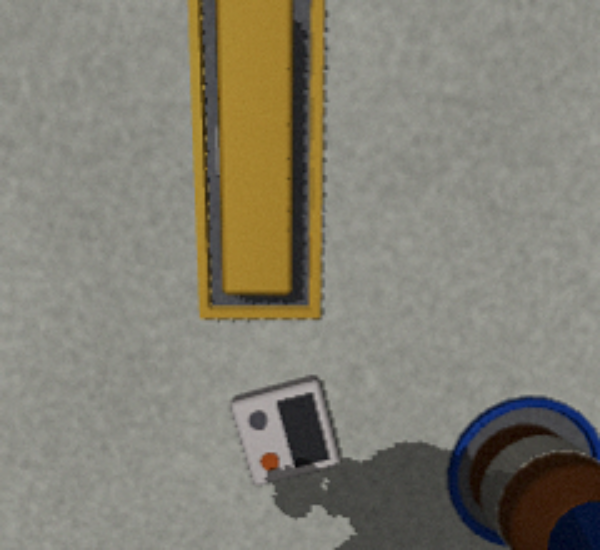

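The case lies flat and central in its tray: gaps show at both sides and at the near end (crop (257,294)). The timer is untouched.

```bash
python3 -c "
from rig import env
print(env.job_done())"
```

```text
the job is handed in; nothing more can be done
None
```

I set all four things down in their own trays, left the beaker and timer where they were, and handed the job in at about 33 s of robot time; no verdict came back.

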